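# Hold the butter-dish cover over its dish

## Robot

A 6-joint arm with a two-finger parallel gripper is mounted at the origin on a cart in front of the work surface, level with it; the furniture and walls round the work are solid. World frame = base frame: x ahead of the robot, y to its left, z up, the work surface at z = 0. Lengths are in m, angles in degrees, forces in N, time in s.
With the tool pointing down it reaches from about 0.3 to 0.75 m from the base axis. Payload 8.5 kg.
Tool frame: the origin (TCP) lies at the very end of the fingers, on their centre line; the grasp point (between the pads) lies 19 mm behind it; z points along the fingers, y is the line along which they close (so a half turn about z gives the same grasp; the last joint's range is limited). The gripper opens to 85 mm and grips with 20 to 120 N. Pads are 22 mm wide; open, the fingers measure 114 mm over their backs; the gripper's body (76 mm by 85 mm) begins 54 mm behind the grasp point. The pads swing forward as they close: fully open they stand 13 mm farther back than shut.
Start: joints at [-78.913, 21.807, 74.336, -0, 83.858, -12.336], TCP at [0.219, -0.505, 0.231] pointing down, gripper open.
Joint ranges: [-178.18, 178.18], [-50.72, 133.34], [12.68, 142.11], [-81.47, 261.47], [9.98, 163.14], [-165.26, 165.26]. Speed limits (degrees/s): [136.94, 136.94, 180, 180, 180, 180].

## Interface

Orientations are given as a 3x3 rotation matrix whose columns are the frame's x, y, z axes.
In Python, from rig import env gives the robot as it stands.
- The arm moves only by the tool move_arm, never from a script. Its argument "plan" is a list of rows, each a list of 7 numbers: the turn, a rotation vector about the tool's x, y, z in degrees, then the shift along the tool's x, y, z in cm, then the gripper command: -1 is shut, 1 is fully open, values between are in proportion. In form: [[ax, ay, az, tx, ty, tz, jaw], ...]. A call has 1 to 5 rows; each row is the pose to reach, as a shift and turn from the pose commanded when the call began, along the tool's axes at that moment; what a row does not reach only later rows make up. A row lasts 1/10 s, in which the tool goes at most 50 mm and 8.59 degrees, less where a joint would pass 70% of its speed; a pose out of reach is approached as far as the arm can. A call with a gripper value outside its range is refused whole. The fingers move at their own pace and stop on an object; "squeeze" is the grip in N (left out, the last holds). Time passes only in rows, so rows that repeat a pose let the fingers close. It gives the time, the measured TCP pose, the force, the opening and the grip force at its end, in the units of the state.
- env.observe(): the state, without advancing time (a new reading comes with each control period).
- env.get_image(name): name is "scene" or "top" or "wrist"; returns a dict with "color" (384x512x3 uint8, red, green, blue), "fov_y" (degrees; the focal length in pixels is half the picture's height over the tangent of half this angle, whatever the lens; pixels are square), "cx", "cy" (the principal point, pixels), "distortion" ([k1, k2, p1, p2, k3] as OpenCV has them; the pictures are not rectified), "R" (3x3) and "t" (3): a world point X has camera coordinates R X + t. Camera axes: x right, y down, z forward; pixel columns grow to the right and rows downward; lengths in m; the calibration is good to about 2 mm. A picture is of the moment at which its call begins. There is no depth.
- env.close_job(): hands the job in; it is judged then, once.
Trained networks look in a picture, given as the dict that the camera call returned (one of the last four; its "shot" number tells which), for a name from the list of things; names that differ only in an ending like _2 or _b are one class to them, and where a whole thing is asked for, a point or a joint stands for the part that bears it (a point fixed in the world has none). Each returns a list of dicts, best first, with "conf" (0 to 1); they miss things now and then, are a little off and sometimes report something else, mostly with a low value. They report only what shows in the picture. A call takes as long as a camera call. They do not tell look-alikes from the thing itself.
- env.outline_of(target, picture): "mask" (384x512 bool, what is visible of it) and "bbox" ([centre column, centre row, width, height] in pixels, round what is visible of it).
- env.tip_of(target, picture): "pixel" ([column, row] in pixels: a listed point, or the origin of a listed thing).
The state is a dict: "time_s": time; "q": joint angles; "qvel": joint speeds; "joint_efforts": joint torques, N m; "position": TCP position; "tool_rot": TCP orientation; "ft_force": force on the tool from outside, world axes, zero at the start; "wrist_torque": the same for the moment, N m; "grip_width": finger opening in m; "gripper_force": force on a finger pad.
Only numpy, scipy, OpenCV 4.12 (cv2) and the standard library are available. Lean on these libraries where they do the work, as an engineer would, in place of code of your own. Each camera call takes 0.05 s, during which the arm holds its last target. There are 200 camera calls.

## Task

Pick up the blue butter-dish cover by the handle on top, carry it over the row of spice jars in the wooden tray without disturbing them, and stop with it hovering level about 2 cm above the blue dish, lined up with the dish as it would sit when closed but never touching it, so that I can wipe the rim. Finish still holding the cover there, motionless: do not put it down or let go. Leave the two dishes where they stand.

Things in the scene. Friction and masses are not known exactly. Their poses are not given: they have to be found in the camera images.
- cover: Blue rectangular butter-dish cover with a white line round it, rim down on the worktop to the robot's left. 150 mm (its x) by 90 mm (its y), hollow, open below, about 0.28 kg; flat top at z = 48 mm. Centred on top is an upright handle bar: 60 mm along x, 16 mm thick in y, from z = 51 to 78 mm. Origin: centre of the underside, z up.
- blue_dish: Blue ceramic butter dish, empty, loose, 0.6 kg, 180 mm (its x) by 120 mm (its y) plus a 14 mm ear at each short end. Origin: centre of underside, z up. Floor inside 8 mm up; top of the 6 mm wide lip round the edge 14 mm up. The cover sits centred inside its lip, long side along long side, either way round. The dishes stand on the robot's right in either order.
- yellow_dish: Yellow ceramic butter dish, empty, loose, 0.6 kg, 180 mm (its x) by 120 mm (its y) plus a 14 mm ear at each short end. Origin: centre of underside, z up. Floor inside 8 mm up; top of the 6 mm wide lip round the edge 14 mm up. Not the cover's dish; it stays where it is.
- tray: Low wooden tray fixed to the worktop, 180 mm (its x, leading away from the robot) by 62 mm (its y) by 22 mm, floor 5 mm thick, between the cover and the dishes. Three spice jars stand in it in a row along its x. Origin: centre of the underside.
- spice_1: A spice jar with a red cap, 45 mm across and 106 mm tall, loose, standing in the tray (its top is 111 mm above the worktop). Origin: centre of its underside.
- spice_2: A spice jar with a red cap, 45 mm across and 106 mm tall, loose, standing in the tray (its top is 111 mm above the worktop). Origin: centre of its underside.
- spice_3: A spice jar with a red cap, 45 mm across and 106 mm tall, loose, standing in the tray (its top is 111 mm above the worktop). Origin: centre of its underside.
Not all that is in view belongs to the job. Leave any green look-alike of the spice_1 alone.

How it is judged (in metres and radians):
On the way, in this order (a step that is already met when the one before it is completed fails the run):
1. the cover is lifted in the fingers (height (world z) of cover above 0.03 m and contact force between cover and the fingers above 0.5 N), for 0.1 s.
2. the cover passes over the row of jars (height (world z) of cover above 0.111 m and y of cover in the frame of tray between -0.05 and 0.05 m and x of cover in the frame of tray between -0.12 and 0.12 m), for 0.03 s.
At the end, for the whole second after the job is handed in: Cover gripped, at rest, not touching the dish: underside 5-35 mm above the blue dish's lip, centred within 9 mm along each dish axis, long sides within 0.12 rad (either way round), level within 0.1 rad; dishes and jars within 15 mm of where they stood, jars upright (x of cover in the frame of blue_dish between -0.009 and 0.009 m and y of cover in the frame of blue_dish between -0.009 and 0.009 m and z of cover in the frame of blue_dish between 0.019 and 0.049 m and angle between the x axis of cover and the x axis of blue_dish, either way round below 0.12 rad and angle between cover's own z axis and vertical below 0.1 rad and contact force between cover and the fingers above 0.5 N and contact force between cover and blue_dish below 0.05 N and linear speed of cover below 0.02 m/s and angular speed of cover below 0.15 rad/s and distance of each of blue_dish, yellow_dish, spice_1, spice_2, spice_3 from where it was at the start of the episode below 0.015 m and angle between each of spice_1, spice_2, spice_3's own z axis and vertical below 0.15 rad); the arm keeps its last pose, push and grip.
It fails at once if a spice jar is knocked over or shifted by more than 15 mm (distance of any of spice_1, spice_2, spice_3 from where it was at the start of the episode above 0.015 m or angle between any of spice_1, spice_2, spice_3's own z axis and vertical above 0.35 rad).
It fails at once if a dish is shifted by more than 15 mm (distance of any of blue_dish, yellow_dish from where it was at the start of the episode above 0.015 m).
It fails at once if the cover touches the blue dish (contact force between cover and blue_dish above 0.5 N).
It also fails if it takes over 43 s, if anything falls off the work surface, if the arm or the gripper's body presses on something with over 40 N, if the wrist force passes 120 N, or if a joint passes its speed limit or range.

## Working session

There is one attempt and no reset: what is moved stays moved. The work goes in short steps, Python scripts to look and compute and a tool call to move; the robot and the scene stay as the last step left them, time stands still between calls to the robot, and variables do not carry over. Pictures are saved under pics/ and viewed, at most 10 in all, crops included, and the job is handed in when it is done.

Besides the shell and the picture viewer there is one more tool, called after ">>>" as name(argument=value, ...) on one line, values as JSON. move_arm: Moves the arm, as the interface text tells. Its arguments: {"type":"object","properties":{"plan":{"type":"array"},"squeeze":{"type":"number"}},"required":["plan"]}

```bash
mkdir -p pics; ls
python3 - <<'E'
from rig import env
import cv2,numpy as np
o=env.observe();print({k:np.round(v,3).tolist() for k,v in o.items()})
for n in("top","scene"):
    p=env.get_image(n);cv2.imwrite(f"pics/{n}0.png",p["color"][:,:,::-1])
    print(n,p["fov_y"],p["cx"],p["cy"],p["distortion"],np.round(p["R"],3).tolist(),np.round(p["t"],3).tolist())
    for t in("cover","blue_dish","yellow_dish","tray","spice_1"):
        print(t,[(np.round(d["bbox"]).tolist(),round(d["conf"],2)) for d in env.outline_of(t,p)],[(np.round(d["pixel"],1).tolist(),round(d["conf"],2)) for d in env.tip_of(t,p)])
E
```

```text
pics
{'time_s': 0.0, 'q': [-78.913, 21.84, 74.385, -0.0, 83.86, -12.336], 'qvel': [-0.058, 0.072, 0.038, 0.081, 0.081, -0.056], 'joint_efforts': [-0.002, -44.846, -23.128, -0.0, 0.005, -0.0], 'position': [0.219, -0.504, 0.231], 'tool_rot': [[0.918, 0.398, -0.0], [0.398, -0.918, 0.001], [0.0, -0.001, -1.0]], 'ft_force': [0.186, 0.486, 0.077], 'wrist_torque': [0.017, -0.014, -0.013], 'gripper_force': 0.0, 'grip_width': 0.086}
top 42.446228418077034 258.28387054787356 198.85082333502896 [-0.14699269  0.          0.          0.          0.        ] [[-0.231, -0.973, -0.002], [-0.869, 0.207, -0.449], [0.437, -0.102, -0.893]] [0.073, 0.413, 1.49]
cover [([159.0, 219.0, 39.0, 56.0], 0.77), ([235.0, 202.0, 26.0, 49.0], 0.54)] [([159.7, 219.7], 0.93)]
blue_dish [([287.0, 191.0, 36.0, 52.0], 0.77)] []
yellow_dish [([234.0, 200.0, 29.0, 48.0], 0.16)] []
tray [([234.0, 201.0, 30.0, 49.0], 0.72)] [([235.4, 200.0], 0.88)]
spice_1 [([187.0, 192.0, 16.0, 23.0], 0.89), ([236.0, 207.0, 17.0, 26.0], 0.88), ([189.0, 248.0, 18.0, 20.0], 0.77), ([206.0, 207.0, 21.0, 26.0], 0.7), ([231.0, 178.0, 15.0, 24.0
[... 392 characters left out ...]
 0.23, 0.996]
cover [([166.0, 239.0, 61.0, 51.0], 0.79)] [([166.7, 242.5], 0.74)]
blue_dish [([257.0, 173.0, 32.0, 28.0], 0.81)] [([267.8, 176.6], 0.76)]
yellow_dish [([326.0, 158.0, 31.0, 21.0], 0.85), ([231.0, 189.0, 16.0, 32.0], 0.67)] [([313.8, 158.0], 0.62), ([166.6, 243.1], 0.31)]
tray [([237.0, 207.0, 37.0, 21.0], 0.61)] []
spice_1 [([182.0, 203.0, 22.0, 34.0], 0.8), ([239.0, 196.0, 13.0, 33.0], 0.75), ([211.0, 203.0, 18.0, 35.0], 0.69), ([229.0, 188.0, 16.0, 30.0], 0.64), ([216.0, 179.0, 17.0, 31.0], 0.61), ([210.0, 238.0, 20.0, 35.0], 0.58)] [([214.1, 251.5], 0.83), ([227.0, 200.9], 0.78), ([218.3, 194.0], 0.77), ([238.0, 208.2], 0.64), ([210.8, 218.1], 0.61), ([183.6, 213.4], 0.6)]
```

Run:
```python
import cv2
a=cv2.imread("pics/top0.png")[130:290,120:340];cv2.imwrite("pics/top0c.png",cv2.resize(a,None,fx=3.6,fy=3.6,interpolation=cv2.INTER_CUBIC))
a=cv2.imread("pics/scene0.png")[110:290,120:370];cv2.imwrite("pics/scene0c.png",cv2.resize(a,None,fx=3.2,fy=3.2,interpolation=cv2.INTER_CUBIC))
```

```text
(no output)
```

View pics/top0c.png

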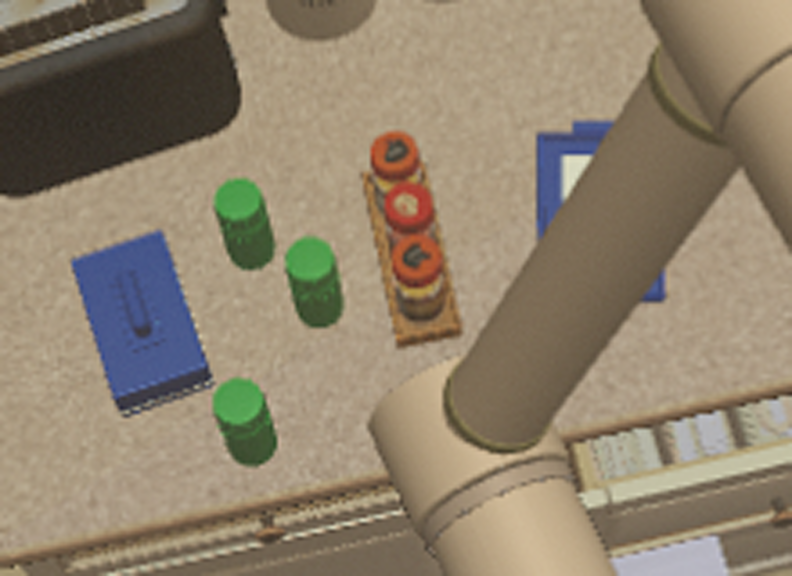

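View pics/scene0c.png

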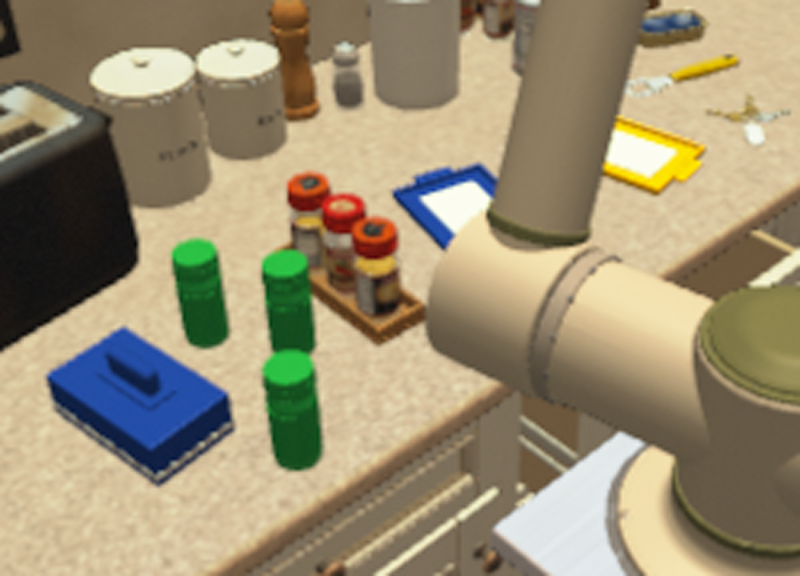

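```bash
cat > h.py <<'E'
import cv2,numpy as np
from scipy.optimize import minimize
def K(p):
    f=192/np.tan(np.radians(p["fov_y"])/2); return np.array([[f,0,p["cx"]],[0,f,p["cy"]],[0,0,1.]])
def proj(p,X):
    return cv2.projectPoints(np.asarray(X,float).reshape(-1,1,3),cv2.Rodrigues(np.array(p["R"]))[0],np.array(p["t"],float),K(p),np.array(p["distortion"]))[0][:,0]
def back(p,uv,z):
    n=cv2.undistortPoints(np.array(uv,float).reshape(-1,1,2),K(p),np.array(p["distortion"]))[:,0]
    d=np.c_[n,np.ones(len(n))]@np.array(p["R"]); c=-np.array(p["R"]).T@np.array(p["t"])
    return c+d*((z-c[2])/d[:,2])[:,None]
def box(x,y,z0,z1): return [[a*x/2,b*y/2,c] for a in(-1,1) for b in(-1,1) for c in(z0,z1)]
COVER=[box(.15,.09,0,.048),box(.06,.016,.048,.078)]
DISH=[box(.18,.12,0,.014)]
def place(s,b):
    c,n=np.cos(s[2]),np.sin(s[2]); b=np.array(b); return np.c_[b[:,0]*c-b[:,1]*n+s[0],b[:,0]*n+b[:,1]*c+s[1],b[:,2]+(s[3] if len(s)>3 else 0)]
def sil(p,s,parts):
    m=np.zeros((384*4,512*4),np.uint8)
    for b in parts:
        h=cv2.convexHull((proj(p,place(s,b))*4+1.5).astype(np.float32)); cv2.fillConvexPoly(m,np.round(h).astype(np.int32),1)
    return cv2.resize(m.astype(np.float32),(512,384),interpolation=cv2.INTER_AREA)
def fit(pm,parts,s0):
    def cost(v):
        s=[v[0],v[1],v[2]]
        return sum(np.abs(sil(p,s,parts)-m)[w].sum() for p,m,w in pm)
    s0=np.array(s0); best=None
    for k in range(2):
        sim=np.vstack([s0]+[s0+d for d in np.diag([.015,.015,.12])/(k+1)]); r=minimize(cost,s0,method="Nelder-Mead",options=dict(initial_simplex=sim,xatol=1e-4,fatol=.1)); s0=r.x
    return r.x,r.fun
def blue(p,bb,fill=True):
    h=cv2.cvtColor(p["color"],cv2.COLOR_RGB2HSV); m=((h[...,0]>100)&(h[...,0]<130)&(h[...,1]>120)).astype(np.uint8)
    x,y,w,hh=bb; k=np.zeros_like(m); k[y:y+hh,x:x+w]=1; m*=k
    if fill: m=cv2.morphologyEx(m,cv2.MORPH_CLOSE,np.ones((5,5),np.uint8))
    return m.astype(np.float32)
E
python3 - <<'E'
from rig import env
from h import *
T=env.get_image("top");S=env.get_image("scene")
s0=list(back(T,[159,219],.03)[0][:2])
e=back(T,[[120+105/3.6,130+245/3.6],[120+160/3.6,130+385/3.6]],.048);print("e",e)
d=e[1]-e[0];s0.append(np.arctan2(d[1],d[0]))
full=np.ones((384,512),bool)
a=(T,blue(T,(135,185,55,65)),full);b=(S,blue(S,(130,205,68,70)),full)
print(a[1].sum(),b[1].sum())
for q in([a],[b],[a,b]): r=fit(q,COVER,s0);print(np.round(r[0],4),np.degrees(r[0][2]),r[1])
hp=[[120+128/3.6,130+272/3.6],[120+145/3.6,130+330/3.6]]; print("handle",back(T,hp,.078))
# jars: tops in top image
rj=[[395,150],[410,205],[418,255],[240,200],[311,255],[240,398]]
print("jars(top z .111)",np.round(back(T,np.array(rj)/3.6+[120,130],.11),3).tolist())
print("tray",np.round(back(T,[[120+365/3.6,130+175/3.6],[120+398/3.6,130+343/3.6],[120+460/3.6,130+330/3.6]],.022),3).tolist())
print("dish corners",np.round(back(S,np.array([[395,193],[480,168]])/3.2+[120,110],.014),3).tolist(),np.round(back(T,np.array([[538,134],[662,298]])/3.6+[120,130],.014),3).tolist())
print("toaster",np.round(back(T,np.array([[10,193],[200,150],[235,110]])/3.6+[120,130],.0),3).tolist())
E
```

```text
e [[0.5305128  0.32545396 0.048     ]
 [0.3792355  0.29595968 0.048     ]]
1018.0 1429.0
[ 0.4738  0.3093 -2.9884] -171.22300660317256 270.25
[ 0.4711  0.3012 -3.0595] -175.29676765073182 293.375
[ 0.4727  0.3069 -3.0315] -173.68996121584587 619.375
handle [[0.48188117 0.30474099 0.078     ]
 [0.4212884  0.29792191 0.078     ]]
jars(top z .111) [[0.531, 0.045, 0.11], [0.472, 0.044, 0.11], [0.422, 0.047, 0.11], [0.513, 0.192, 0.11], [0.444, 0.14, 0.11], [0.324, 0.224, 0.11]]
tray [[0.561, 0.073, 0.022], [0.382, 0.079, 0.022], [0.381, 0.021, 0.022]]
dish corners [[0.567, -0.096, 0.014], [0.537, -0.204, 0.014]] [[0.571, -0.101, 0.014], [0.373, -0.171, 0.014]]
toaster [[0.636, 0.416, 0.0], [0.639, 0.225, 0.0], [0.677, 0.184, 0.0]]
```

>>> move_arm(plan=[[0,0,0,53.9,-65,0,1],[0,0,0,53.9,-65,0,1],[0,0,0,53.9,-65,0,1],[0,0,0,53.9,-65,0,1],[0,0,0,53.9,-65,0,1]])

```text
time_s: 1.7
position: [0.2887, -0.2628, 0.2314]
tool_rot: [[0.918, 0.397, 0.0], [0.397, -0.918, -0.0], [0.0, 0.0, -1.0]]
ft_force: [1.3, -0.0, 0.1]
grip_width: 0.0855
gripper_force: 0.0
```

>>> move_arm(plan=[[0,0,0,37.8,-45.5,0,1],[0,0,0,37.8,-45.5,0,1],[0,0,0,37.8,-45.5,0,1],[0,0,0,37.8,-45.5,0,1],[0,0,0,37.8,-45.5,0,1]])

```text
time_s: 2.2
position: [0.3588, -0.0227, 0.2317]
tool_rot: [[0.918, 0.397, 0.001], [0.397, -0.918, -0.001], [0.001, 0.001, -1.0]]
ft_force: [0.4, -1.2, 0.3]
grip_width: 0.0855
gripper_force: 0.0
```

>>> move_arm(plan=[[0,0,0,22,-26.5,0,1],[0,0,0,22,-26.5,0,1],[0,0,0,22,-26.5,0,1],[0,0,0,22,-26.5,0,1],[0,0,14,22,-26.5,0,1]])

```text
time_s: 2.7
position: [0.4275, 0.2119, 0.2315]
tool_rot: [[0.962, 0.273, 0.001], [0.273, -0.962, 0.0], [0.001, -0.0, -1.0]]
ft_force: [0.5, -0.5, 0.7]
grip_width: 0.0855
gripper_force: 0.0
```

>>> move_arm(plan=[[0,0,6,5.0,-8.2,0,1],[0,0,6,5.0,-8.2,0,1],[0,0,6,5.0,-8.2,0,1]])

```text
time_s: 3.0
position: [0.4535, 0.3058, 0.2306]
tool_rot: [[0.984, 0.176, -0.0], [0.176, -0.984, 0.001], [0.0, -0.001, -1.0]]
ft_force: [0.3, -1.0, -0.1]
grip_width: 0.0854
gripper_force: 0.0
```

Run:
```python
from rig import env
from h import *
for n in("wrist","top","scene"):
    p=env.get_image(n);cv2.imwrite(f"pics/{n}1.png",p["color"][:,:,::-1])
    np.save(f"pics/{n}1.npy",p,allow_pickle=True)
    print(n,p["fov_y"],np.round(p["R"],3).tolist(),np.round(p["t"],3).tolist())
T=np.load("pics/top1.npy",allow_pickle=True).item();S=np.load("pics/scene1.npy",allow_pickle=True).item()
a=cv2.resize(T["color"][150:240,215:400],None,fx=4,fy=4,interpolation=cv2.INTER_CUBIC)
b=cv2.resize(S["color"][120:200,200:385],None,fx=4,fy=4,interpolation=cv2.INTER_CUBIC)
b=b[:230]
cv2.imwrite("pics/ts1.png",np.vstack([a,b])[:,:,::-1])
```

```text
wrist 60.437437354620386 [[0.178, -0.984, -0.0], [-0.932, -0.168, 0.32], [-0.315, -0.057, -0.947]] [0.221, 0.433, 0.54]
top 42.446228418077034 [[-0.231, -0.973, -0.002], [-0.869, 0.207, -0.449], [0.437, -0.102, -0.893]] [0.073, 0.413, 1.49]
scene 54.53832932692404 [[-0.676, -0.737, -0.014], [-0.431, 0.411, -0.804], [0.598, -0.537, -0.595]] [0.262, 0.23, 0.996]
```

View pics/wrist1.png

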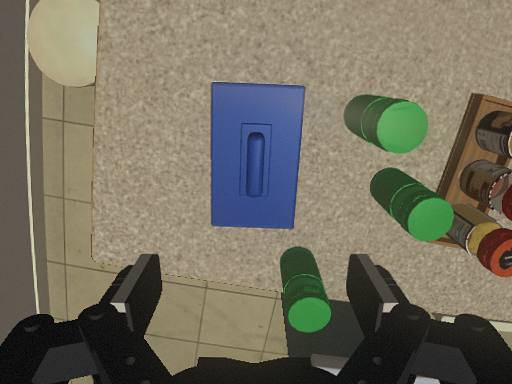

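View pics/ts1.png

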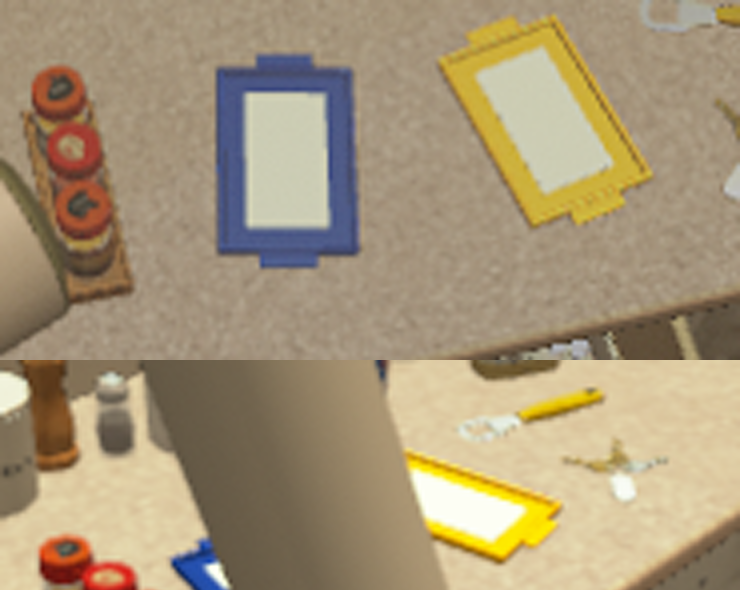

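Run:
```python
from rig import env
from h import *
W,T=[np.load(f"pics/{n}1.npy",allow_pickle=True).item() for n in("wrist","top")]
full=np.ones((384,512),bool)
m=blue(W,(190,70,130,170)); print("W px",m.sum())
r=fit([(W,m,full)],COVER,[.455,.307,.15]);print("cover",np.round(r[0],4),np.degrees(r[0][2]),r[1])
print("corners top",np.round(back(W,[[212,83],[304,87],[293,228],[211,226]],.048),3).tolist())
hc=back(W,[[256,135],[254,197]],.078);print("handle",np.round(hc,3).tolist())
print("wrist check TCP px",proj(W,[[.4535,.3058,.2306],[.4535,.3058,.078]]))
print("greens",np.round(back(W,[[401,125],[424,220],[309,313]],.111),3).tolist(), "tray corner",np.round(back(W,[[475,95]],.022),3).tolist())
# dish in top
m=blue(T,(262,160,46,62)); 
c=cv2.findContours(m.astype(np.uint8),cv2.RETR_EXTERNAL,cv2.CHAIN_APPROX_NONE)[0]; m=cv2.drawContours(np.zeros((384,512),np.uint8),c,-1,1,-1).astype(np.float32)
D=DISH+[box(.208,.05,0,.014)]
print("D px",m.sum()); r=fit([(T,m,full)],D,[.47,-.14,.1]);print("dish",np.round(r[0],4),np.degrees(r[0][2]),r[1])
print("dish corners",np.round(back(T,np.array([[217,68],[354,68],[359,253],[218,253]])/4+[215,150],.014),3).tolist())
print("jars",np.round(back(T,np.array([[59,92],[74,150],[84,207]])/4+[215,150],.111),3).tolist())
```

```text
W px 10780.0
cover [0.4456 0.3049 0.1311] 7.50986840057578 1987.5625
corners top [[0.525, 0.36, 0.048], [0.537, 0.273, 0.048], [0.391, 0.252, 0.048], [0.378, 0.34, 0.048]]
handle [[0.488, 0.311, 0.078], [0.43, 0.302, 0.078]]
wrist check TCP px [[255.42064068 255.91114703]
 [254.63742762 172.48277379]]
greens [[0.522, 0.199, 0.111], [0.447, 0.152, 0.111], [0.332, 0.23, 0.111]] tray corner [[0.565, 0.087, 0.022]]
D px 42.0
dish [ 1.4805 -0.6111 -4.2605] -244.10691769279373 42.0
dish corners [[0.572, -0.1, 0.014], [0.545, -0.217, 0.014], [0.371, -0.173, 0.014], [0.398, -0.058, 0.014]]
jars [[0.526, 0.046, 0.111], [0.47, 0.046, 0.111], [0.418, 0.049, 0.111]]
```

>>> move_arm(plan=[[0,0,2,0.5,0,4,1],[0,0,2,0.5,0,8,1],[0,0,2,0.5,0,12,1],[0,0,2,0.5,0,15,1],[0,0,2,0.5,0,16.5,1]])

```text
time_s: 3.65
position: [0.457, 0.3007, 0.0644]
tool_rot: [[0.991, 0.135, -0.003], [0.135, -0.991, -0.001], [-0.003, 0.001, -1.0]]
ft_force: [0.1, -0.4, -0.6]
grip_width: 0.0853
gripper_force: 0.0
```

>>> move_arm(plan=[[0,0,0,0,0,0.6,1],[0,0,0,0,0,1.1,1],[0,0,0,0,0,1.1,1]])

```text
time_s: 3.95
position: [0.4582, 0.3022, 0.0559]
tool_rot: [[0.991, 0.136, 0.001], [0.136, -0.991, 0.0], [0.001, -0.0, -1.0]]
ft_force: [-0.5, -0.5, 0.4]
grip_width: 0.0853
gripper_force: 0.0
```

Run:
```python
from rig import env
from h import *
W=env.get_image("wrist");cv2.imwrite("pics/wrist2.png",W["color"][:,:,::-1]);o=env.observe();print(o["position"],o["ft_force"])
print(proj(W,place([.458,.306,.143],COVER[1])).round().tolist())
```

```text
[0.45836196 0.30243206 0.05621923] [-0.08595189 -0.09729284 -0.62052946]
[[263.0, 296.0], [265.0, 336.0], [234.0, 296.0], [230.0, 336.0], [264.0, 192.0], [266.0, 217.0], [231.0, 193.0], [226.0, 217.0]]
```

View pics/wrist2.png

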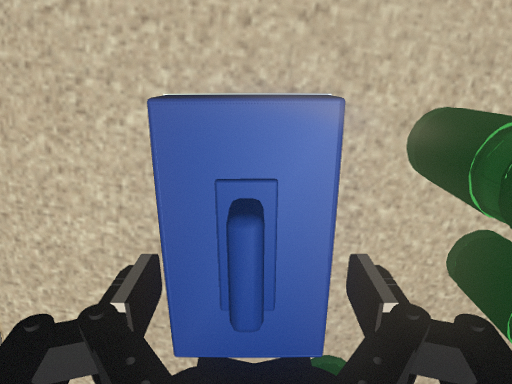

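>>> move_arm(plan=[[0,0,0,0,-0.35,0.3,1],[0,0,0,0,-0.35,0.3,-1],[0,0,0,0,-0.35,0.3,-1],[0,0,0,0,-0.35,0.3,-1],[0,0,0,0,-0.35,0.3,-1]], squeeze=50)

```text
time_s: 4.5
position: [0.4576, 0.3061, 0.0525]
tool_rot: [[0.991, 0.137, 0.0], [0.137, -0.991, 0.0], [0.0, -0.0, -1.0]]
ft_force: [-0.1, -0.7, -0.3]
grip_width: 0.0282
gripper_force: 0.0
```

>>> move_arm(plan=[[0,0,0,0,0,0,-1],[0,0,0,0,0,0,-1],[0,0,0,0,0,0,-1],[0,0,0,0,0,0,-1]])

```text
time_s: 4.9
position: [0.4576, 0.306, 0.0526]
tool_rot: [[0.991, 0.137, 0.0], [0.137, -0.991, -0.0], [0.0, 0.0, -1.0]]
ft_force: [0.4, -1.4, 3.3]
grip_width: 0.0152
gripper_force: 49.6
```

>>> move_arm(plan=[[0,0,0,0,0,-1,-1],[0,0,0,0,0,-3.5,-1],[0,0,0,0,0,-7,-1],[0,0,0,0,0,-10.5,-1],[0,0,0,0,0,-14,-1]])

```text
time_s: 5.4
position: [0.457, 0.3059, 0.194]
tool_rot: [[0.991, 0.137, -0.001], [0.137, -0.991, -0.0], [-0.001, 0.0, -1.0]]
ft_force: [0.6, 0.1, -3.7]
grip_width: 0.0148
gripper_force: 49.1
```

>>> move_arm(plan=[[0,0,0,0,0,-3,-1],[0,0,0,0,0,-5,-1],[0,0,0,0,0,-5,-1]])

```text
time_s: 5.7
position: [0.458, 0.3064, 0.2452]
tool_rot: [[0.991, 0.137, 0.005], [0.137, -0.991, 0.002], [0.005, -0.001, -1.0]]
ft_force: [-0.1, 0.5, -3.2]
grip_width: 0.0149
gripper_force: 49.2
```

Run:
```python
from rig import env
from h import *
W=env.get_image("wrist");cv2.imwrite("pics/wrist3.png",W["color"][:,:,::-1]);T=env.get_image("top")
o=env.observe();print(o["position"],o["ft_force"],o["grip_width"],o["gripper_force"],o["q"])
x0,y0=215+200/4,150+50/4
print(np.round(T["color"][150+17*4//4:150+70:6, 215+60:215+66:5]).tolist()[:5])
hsv=cv2.cvtColor(T["color"],cv2.COLOR_RGB2HSV); print("dish blue hsv",hsv[150+48,215+57],hsv[150+40,215+85])
print("handle pred",proj(W,place([*o["position"][:2],.137,o["position"][2]-.0526],COVER[0])).round().tolist())
```

```text
[0.45702375 0.30591246 0.24160714] [ 0.68525995  0.08575305 -2.64379356] 0.015031890383304283 49.16939198970795 [2.14589002e+01 2.14311402e+01 7.31948018e+01 2.67433900e-03
 8.54500008e+01 1.03585146e+02]
[[[85, 86, 113], [72, 78, 117]], [[87, 98, 134], [187, 188, 168]], [[94, 104, 137], [203, 203, 178]], [[93, 104, 138], [203, 203, 178]], [[78, 91, 133], [204, 204, 181]]]
dish blue hsv [113 113 136] [114 107 136]
handle pred [[316.0, 309.0], [330.0, 360.0], [194.0, 308.0], [180.0, 360.0], [333.0, 96.0], [357.0, 100.0], [179.0, 95.0], [156.0, 100.0]]
```

View pics/wrist3.png

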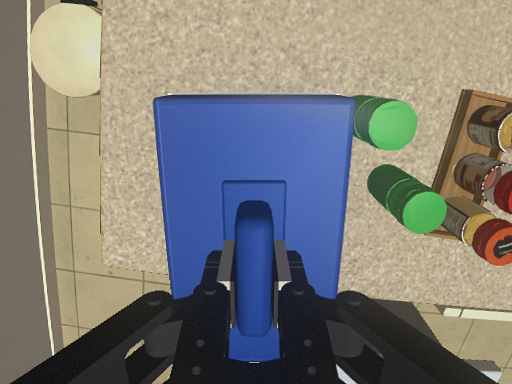

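Run:
```python
from rig import env
from h import *
T=env.get_image("top")
h=cv2.cvtColor(T["color"],cv2.COLOR_RGB2HSV); m=((h[...,0]>100)&(h[...,0]<130)&(h[...,1]>60)).astype(np.uint8)
k=np.zeros_like(m);k[160:222,264:310]=1;m*=k
c=max(cv2.findContours(m,cv2.RETR_EXTERNAL,cv2.CHAIN_APPROX_NONE)[0],key=cv2.contourArea); m=cv2.drawContours(np.zeros_like(m),[c],-1,1,-1).astype(np.float32)
full=np.ones((384,512),bool)
# main body only, and with ears of several widths
for ew in(.05,.055,.06):
    r=fit([(T,m,full)],DISH+[box(.208,ew,0,.014)],[.471,-.137,-.14+.25]);print(ew,m.sum(),np.round(r[0],4),np.degrees(r[0][2]),r[1])
print([round(d["conf"],2) for d in env.outline_of("blue_dish",T)])
```

```text
0.05 1665.0 [ 0.4799 -0.1363 -0.2302] -13.190702828582694 129.3125
0.055 1665.0 [ 0.4806 -0.1367 -0.235 ] -13.46221169420557 141.0625
0.06 1665.0 [ 0.4806 -0.1363 -0.219 ] -12.548946136795985 150.625
[0.82]
```

>>> move_arm(plan=[[0,0,0,-0.5,2.5,0,-1],[0,0,0,-1,6.5,0,-1],[0,0,0,-1.5,11,0,-1],[0,0,0,-2,15.5,0,-1],[0,0,0,-2.5,20,0,-1]])

```text
time_s: 6.4
position: [0.4594, 0.103, 0.2412]
tool_rot: [[0.991, 0.137, -0.002], [0.137, -0.991, 0.0], [-0.002, -0.0, -1.0]]
ft_force: [1.4, 0.1, -2.4]
grip_width: 0.0148
gripper_force: 49.3
```

>>> move_arm(plan=[[0,0,0,-0.7,3.5,0,-1],[0,0,0,-0.7,5.3,0,-1],[0,0,0,-0.7,5.3,0,-1],[0,0,0,-0.7,5.3,0,-1]])

```text
time_s: 6.8
position: [0.4601, 0.0512, 0.2416]
tool_rot: [[0.991, 0.136, -0.002], [0.136, -0.991, 0.001], [-0.002, -0.001, -1.0]]
ft_force: [0.8, -0.1, -2.3]
grip_width: 0.0149
gripper_force: 49.5
```

Run:
```python
from rig import env
from h import *
W=env.get_image("wrist");cv2.imwrite("pics/wrist4.png",W["color"][:,:,::-1]);np.save("pics/wrist4.npy",W,allow_pickle=True)
o=env.observe();print(o["position"])
for s in([.4715,-.137,-.238],[.480,-.1365,-.23]): print(np.round(proj(W,place(s,DISH[0])[1::2])).tolist())
```

```text
[0.46016342 0.05168477 0.24175994]
[[418.0, 247.0], [335.0, 216.0], [494.0, 116.0], [407.0, 73.0]]
[[420.0, 241.0], [337.0, 210.0], [496.0, 108.0], [408.0, 65.0]]
```

View pics/wrist4.png

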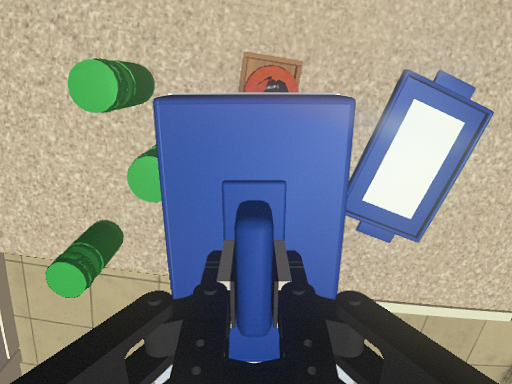

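Run:
```python
from h import *
W=np.load("pics/wrist4.npy",allow_pickle=True).item()
h=cv2.cvtColor(W["color"],cv2.COLOR_RGB2HSV); m=((h[...,0]>100)&(h[...,0]<130)&(h[...,1]>90)).astype(np.uint8)
m[:,:358]=0;m[250:]=0
m=cv2.morphologyEx(m,cv2.MORPH_CLOSE,np.ones((5,5),np.uint8))
c=max(cv2.findContours(m,cv2.RETR_EXTERNAL,cv2.CHAIN_APPROX_NONE)[0],key=cv2.contourArea); m=cv2.drawContours(np.zeros_like(m),[c],-1,1,-1).astype(np.float32)
w=np.zeros((384,512),bool);w[:,359:]=1
for ew in(.05,.06):
    r=fit([(W,m,w)],DISH+[box(.208,ew,0,.014)],[.475,-.137,-.235]);print(ew,m.sum(),np.round(r[0],4),np.degrees(r[0][2]),r[1])
print("dish corners",np.round(back(W,[[405,69],[492,110],[418,241]],.014),4).tolist())
# inner white patch centroid: floor z=.008
v=((h[...,1]<40)&(h[...,2]>190)).astype(np.uint8);v[:,:358]=0;v[:90]=0;v[225:]=0
c=max(cv2.findContours(v,cv2.RETR_EXTERNAL,cv2.CHAIN_APPROX_NONE)[0],key=cv2.contourArea);bx=cv2.boxPoints(cv2.minAreaRect(c));bp=back(W,bx,.008);print("floor patch",bp.round(4).tolist(),bp.mean(0).round(4))
e=back(W,[[155,97],[353,97]],.2418-.0526+.048);print("cover far edge",e.round(4).tolist(),"mid",e.mean(0)-np.array([.075*np.cos(.137),.075*np.sin(.137),0]))
```

```text
0.05 8048.0 [ 0.4764 -0.1366 -0.2583] -14.798474331718458 7421.875
0.06 8048.0 [ 0.4761 -0.1366 -0.2483] -14.223857679818712 7555.3125
dish corners [[0.577, -0.0968, 0.014], [0.5513, -0.2113, 0.014], [0.3784, -0.1717, 0.014]]
floor patch [[0.4221, -0.0866, 0.008], [0.5503, -0.1183, 0.008], [0.5317, -0.186, 0.008], [0.3967, -0.1593, 0.008]] [ 0.4752 -0.1376  0.008 ]
cover far edge [[0.5288, 0.1049, 0.2372], [0.5407, 0.0196, 0.2372]] mid [0.46044924 0.05204852 0.2372    ]
```

>>> move_arm(plan=[[0,0,4,-0.2,3.5,0,-1],[0,0,8,-0.4,7.5,0,-1],[0,0,12,-0.6,11.5,0,-1],[0,0,16,-0.8,15.5,0,-1],[0,0,20.9,-0.9,18.8,0,-1]])

```text
time_s: 7.35
position: [0.4775, -0.1371, 0.242]
tool_rot: [[0.974, -0.227, -0.001], [-0.227, -0.974, 0.0], [-0.001, -0.0, -1.0]]
ft_force: [0.4, 0.9, -2.7]
grip_width: 0.0144
gripper_force: 49.8
```

>>> move_arm(plan=[[0,0,0,0,0,2,-1],[0,0,0,0,0,5,-1],[0,0,0,0,0,8,-1],[0,0,0,0,0,10,-1],[0,0,0,0,0,10,-1]])

```text
time_s: 7.85
position: [0.4763, -0.1346, 0.1399]
tool_rot: [[0.975, -0.224, -0.005], [-0.224, -0.975, 0.003], [-0.006, -0.002, -1.0]]
ft_force: [-0.5, 0.0, -2.3]
grip_width: 0.0151
gripper_force: 49.8
```

Run:
```python
from rig import env
from h import *
o=env.observe();x,y,z=o["position"];R=np.array(o["tool_rot"]);yaw=np.arctan2(R[1,0],R[0,0]);print(o["position"],np.degrees(yaw),R[:,2],o["gripper_force"],o["time_s"])
ims=[]
for n,s in(("top",(150,245)),("scene",(140,200))):
    p=env.get_image(n); a=p["color"].copy(); f=4; a=cv2.resize(a,None,fx=f,fy=f,interpolation=cv2.INTER_CUBIC)
    for st,b,c in(([.4765,-.136,np.radians(-13)],DISH[0],(255,0,0)),([x,y,yaw,z-.0526],COVER[0],(0,255,0))):
        q=np.round((proj(p,place(st,b))+.5)*f-.5).astype(int); top=q[[1,3,7,5]]; bot=q[[0,2,6,4]]
        cv2.polylines(a,[top if c[0] else bot],True,c,1)
        if c[1]: cv2.polylines(a,[top],True,c,1)
    u,v=proj(p,[[.4765,-.136,.04]])[0].astype(int); ims.append(a[f*(v-36):f*(v+36),f*(u-48):f*(u+48)])
cv2.imwrite("pics/ts2.png",np.hstack(ims)[:,:,::-1])
```

```text
[ 0.47632689 -0.13463669  0.13991778] -12.935057883372535 [-0.00522216  0.00309618 -0.99998157] 49.82113480567932 7.85
```

View pics/ts2.png

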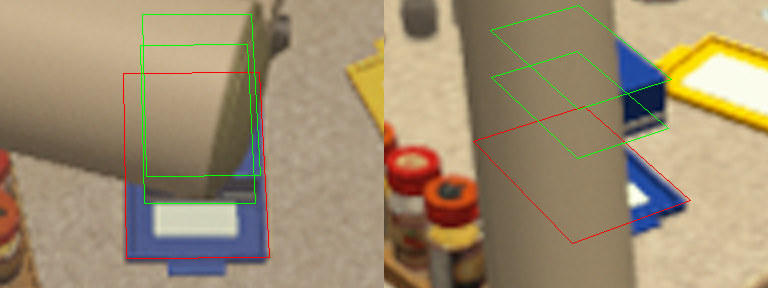

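>>> move_arm(plan=[[0,0,0,-0.1,0,1.5,-1],[0,0,0,-0.15,0,3,-1],[0,0,0,-0.15,0,4.3,-1],[0,0,0,-0.15,0,5.2,-1],[0,0,0,-0.15,0,5.2,-1]])

```text
time_s: 8.45
position: [0.476, -0.1358, 0.0904]
tool_rot: [[0.974, -0.225, -0.0], [-0.225, -0.974, 0.0], [-0.0, -0.0, -1.0]]
ft_force: [-0.7, -0.0, -2.8]
grip_width: 0.015
gripper_force: 49.9
```

>>> move_arm(plan=[[0,0,0,0,0,0,-1],[0,0,0,0,0,0,-1],[0,0,0,0,0,0,-1],[0,0,0,0,0,0,-1],[0,0,0,0,0,0,-1]])

```text
time_s: 8.95
position: [0.4759, -0.1361, 0.0906]
tool_rot: [[0.974, -0.225, 0.0], [-0.225, -0.974, -0.0], [0.0, 0.0, -1.0]]
ft_force: [-0.2, 0.2, -2.0]
grip_width: 0.0153
gripper_force: 49.9
```

Run:
```python
from rig import env
from h import *
ps=[]
ims=[]
for n in("top","scene","wrist"):
    p=env.get_image(n); o=env.observe(); ps.append(o["position"])
    x,y,z=o["position"];R=np.array(o["tool_rot"]);yaw=np.arctan2(R[1,0],R[0,0])
    f=6 if n!="wrist" else 1; a=cv2.resize(p["color"],None,fx=f,fy=f,interpolation=cv2.INTER_CUBIC)
    for st,b,c in(([.475,-.136,np.radians(-13.3)],DISH[0],(255,0,0)),([x,y,yaw,z-.0526],COVER[0],(0,255,0))):
        q=np.round((proj(p,place(st,b))+.5)*f-.5).astype(int); top=q[[1,3,7,5]]; bot=q[[0,2,6,4]]
        cv2.polylines(a,[top if c[0] else bot],True,c,1)
    u,v=proj(p,[[.4765,-.136,.03]])[0].astype(int)
    if n!="wrist": ims.append(a[f*(v-32):f*(v+32),f*(u-33):f*(u+33)])
    else: cv2.imwrite("pics/w5.png",a[:,:,::-1])
print(ps,np.degrees(yaw),R[:,2],o["gripper_force"],o["qvel"],o["time_s"])
cv2.imwrite("pics/ts3.png",np.hstack(ims)[:,:,::-1])
```

```text
[array([ 0.47585864, -0.13605457,  0.09051403]), array([ 0.4758574 , -0.13606203,  0.0905006 ]), array([ 0.47585515, -0.13603817,  0.09045154])] -13.027665329730576 [ 4.77722705e-05  9.66990273e-06 -9.99999999e-01] 49.92166578769684 [ 3.13711289e-03 -1.09665045e-04  7.67776403e-03 -1.31270925e-01
 -1.32459244e-01  8.61450660e-02] 9.1
```

View pics/ts3.png

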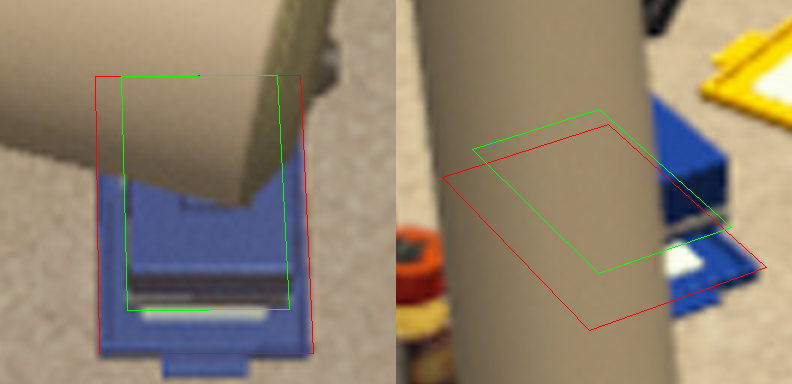

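View pics/w5.png

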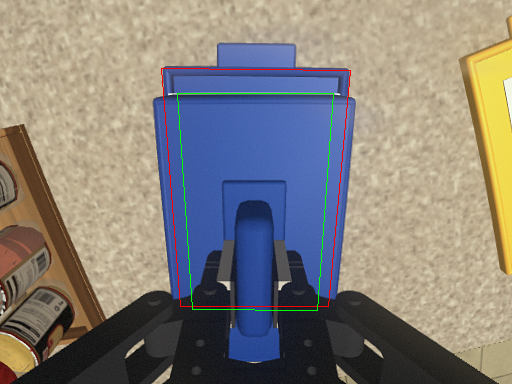

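```bash
python3 -c "
from rig import env
print(env.close_job())"
```

```text
the job is handed in; nothing more can be done
None
```

The cover is held still and level, lined up with the blue dish to within a few millimetres and about 24 mm above its lip. I took it over the jars with room to spare, nothing but the cover appeared to be touched, and the job is handed in; it returned no verdict.

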